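# Snap the back panel into a deep box frame

### The job

The box frame lies face down with its wooden back panel dropped in loosely: one end is in the frame, the other end rides up on the rail. Slide the panel so that its tongue goes fully under the lip of the grooved rail, then press the raised end down until the spring catch snaps over it and the back is fully home. Do not shove the frame across the table, and leave the other things round it where they are.

Things in the scene. Friction and masses are not known exactly. Their poses are not given: they have to be found in the camera images.
- frame: dark wooden box frame, face down, loose on the table, 0.95 kg, 156 mm (x) by 189 mm (y), 40 mm high. Origin: on its underside, below the middle of the opening; z up. Opening: x = -58 to 58, y = -76 to 76 mm; grey card floor 12 mm above the underside, 28 mm below the rail tops. The +y rail has the groove and lip; the -y rail is plain, 20 mm wide, with the spring catch in its inner face.
- frame_lip (a point): middle of the retaining lip's lower edge: frame (0, 67, 22.5) mm, axes as the frame's. Under the lip, along the floor, runs a groove 10.5 mm high and 9 mm deep (its end wall at frame y = 76 mm). The lip's top is level with the other rails; brass plates mark its two corners.
- frame_catch (a point): tip of the spring catch's nose when it is out: frame (0, -70, 29) mm, axes as the frame's. The nose is 24 mm wide and stands 6 mm out of the -y rail's inner face; on top a steep ramp up to the rail's top, below a flat side, 0.8 mm above a seated panel.
- catch (a joint): metres that the spring catch is pressed back into the -y rail: 0 = fully out, 0.008 = fully back. Spring: about 4 N at 0, 8 N at 6 mm. A panel end pressed down on its ramp (about 6 to 12 N) moves it back; then it springs out over the panel's top.
- panel: the back panel, pale wood, loose, about 0.22 kg: 110 mm (x) by 150 mm (y, with tongue) by 16 mm, brass hanger on top. Origin: centre of the underside; z out of the upper face. At the start its axes run nearly along the frame's, sloping 11 to 14 degrees: -y end on the frame's -y rail and jutting over it. Seated it lies on the floor, top 12 mm below the rail tops; play 2.5 mm in y, 6 mm in x.
- panel_tongue (a point): middle of the lower edge of the panel's tongue, panel (0, 75, 0) mm, axes as the panel's. The tongue, along the +y edge, is 6 mm thick and 14 mm long, level with the underside. At the start it rests on the frame's floor 9 to 33 mm short of the lip; seated, this point has frame y = 74 to 76 mm, z = 12 mm.
- panel_end (a point): middle of the upper edge of the panel's other (-y) end, the raised end to be pressed down: panel (0, -75, 16) mm, axes as the panel's. The end face is 16 mm high and square. Seated, this point has frame z = 28 mm.
- bone_folder_1: flat cream bone folder, 148 x 22 x 4 mm, lying on the table just beyond the frame's lip side; a bystander. Origin under its centre.
- block_stamp_2: wooden block stamp, 40 x 52 x 20 mm, lying on an ink pad (14 mm high) right of the drawer chest's near end; a bystander. Origin under its centre.
- handle_stamp_1: turned wooden handle stamp, 74 mm tall, standing near the ink pad; a bystander. Origin under its centre.
- kraft_tape: roll of kraft tape on end, 69 mm wide, 50 mm high, behind the frame on the left; a bystander. Origin under its centre.

How it is judged:
By the outcome, as a careful person would: the job done as asked, in the order asked, and still so for the second after the job is handed in, with the robot touching nothing.
It also fails if it takes over 32 s, if anything falls off the work surface, if the arm or the gripper's body presses on something with over 40 N, if the wrist force passes 120 N, or if a joint passes its speed limit or range.

### The arm

A 6-joint arm with a two-finger parallel gripper is mounted at the origin on the work surface; the furniture and walls round the work are solid. World frame = base frame: x ahead of the robot, y to its left, z up, the work surface at z = 0. Lengths are in mm, angles in rad, forces in N, time in s.
With the tool pointing down it reaches from about 400 to 925 mm from the base axis. Payload 12.5 kg.
Tool frame: the origin (TCP) lies at the centre of the arm's flange, where the gripper is bolted on; the fingertips stand 190 mm ahead of it and the grasp point (between the pads) lies 171 mm ahead of it; z points along the fingers, y is the direction in which the jaws open and shut (so a half turn about z gives the same grasp; the last joint's range is limited). The gripper opens to 95 mm and grips with 3 to 60 N. Pads are 20 mm wide; open, the fingers measure 119 mm over their backs; the gripper's body (75 mm by 180 mm) begins 59 mm behind the grasp point.
Start: joints at [-1.314, 0.491, 1.559, -0, 1.092, -0.106], TCP at [221.827, -584.309, 404.761] pointing down, gripper open.
Joint ranges: [-3.1, 3.1], [-0.84, 2.19], [0.05, 2.79], [-1.13, 4.28], [0.06, 2.93], [-2.69, 2.69]. Speed limits (rad/s): [2.22, 2.22, 2.79, 3.14, 3.14, 3.14].

### API

Orientations are given as [roll, pitch, yaw] about the fixed x, y, z axes, in that order (R = Rz(yaw) Ry(pitch) Rx(roll)).
In Python, from cell import env gives the robot as it stands.
- The arm moves only by the shell command python3 -m pendant 'ROWS'. ROWS is JSON, a list of rows, each an object of numbers: "x", "y", "z": the shift along the tool's x, y, z in units of 150 mm (1.0 is 150 mm); "rx", "ry", "rz": the turn, a rotation vector about the tool's x, y, z in units of 45 degrees (1.0 is 45 degrees); "jaw": the opening, from 0 (shut) to 1 (fully open). In form: [{"x": .., "y": .., "z": .., "rx": .., "ry": .., "rz": .., "jaw": ..}, ...]. A call has 1 to 10 rows; each row is the pose to reach, as a shift and turn from the pose commanded when the call began, along the tool's axes at that moment; what a row does not reach only later rows make up. A row lasts 1/8 s, in which the tool goes at most 62.5 mm and 10.7 degrees, less where a joint would pass 70% of its speed; a pose out of reach is approached as far as the arm can. A call with a number of a shift or a turn outside -1 to 1 is refused whole. A call with a gripper value outside its range is refused whole. The fingers move at their own pace and stop on an object; the grip force is fixed at half the most. Time passes only in rows, so rows that repeat a pose let the fingers close. It gives the time, the measured TCP pose, the force and the opening at its end, in the units of the state.
- env.state(): the state, without advancing time (a new reading comes with each control period).
- env.read_camera(name): name is "scene" or "top" or "wrist"; returns a dict with "img" (400x640x3 uint8, red, green, blue), "fx", "fy", "cx", "cy" (pixels), "D" ([k1, k2, p1, p2, k3] as OpenCV has them; the pictures are not rectified), "rvec" (rotation vector, rad) and "tvec" (3), from world to camera coordinates, as OpenCV has them. Camera axes: x right, y down, z forward; pixel columns grow to the right and rows downward; lengths in mm; the calibration is good to about 2 mm. A picture is of the moment at which its call begins. There is no depth.
- env.job_done(): hands the job in, once; it reports no verdict.
The state is a dict: "t": time; "joints": joint angles; "qvel": joint speeds; "tau": joint torques, N m; "eef_pos": TCP position; "tcp_rot": TCP orientation; "ft_force": force on the tool from outside, world axes, zero at the start; "moment": the same for the moment, N m; "opening": opening from 0.0 (shut) to 1.0 (fully open).
Only numpy, scipy, OpenCV 4.12 (cv2) and the standard library are available. Lean on these libraries where they do the work, as an engineer would, in place of code of your own. Each camera call takes 0.05 s, during which the arm holds its last target.

## Working session

There is one attempt and no reset: what is moved stays moved. The work goes in short steps, Python scripts to look and compute and a shell command to move; the robot and the scene stay as the last step left them, time stands still between calls to the robot, and variables do not carry over. Pictures are saved under pics/ and viewed, and the job is handed in when it is done.

```bash
ls; mkdir -p pics; python3 - <<'E'
from cell import env
import cv2
print(env.state())
for n in ("scene","top","wrist"):
    d=env.read_camera(n); cv2.imwrite(f"pics/{n}0.png",d["img"][:,:,::-1])
    print(n,{k:d[k] for k in d if k!="img"})
E
```

```text
pics
{'t': 0.0, 'joints': array([-1.31361149e+00,  4.91566568e-01,  1.55944671e+00,  8.22265990e-06,
        1.09170897e+00, -1.05578168e-01]), 'qvel': array([ 0.00027137, -0.00077568,  0.00171907, -0.0002735 , -0.00028192,
       -0.00058983]), 'tau': array([ 1.12016824e-03, -6.12633133e+01, -2.58177781e+01,  6.92712050e-02,
        4.82102868e-02, -1.10771666e-04]), 'eef_pos': array([ 221.81326597, -584.2813082 ,  404.15822169]), 'tcp_rot': array([-3.14047012e+00, -1.26291013e-04,  3.62759137e-01]), 'ft_force': array([-0.55524489,  0.98272142, -0.1341602 ]), 'moment': array([-0.00699278, -0.06004323, -0.02217088]), 'opening': 1.0008918509992408}
scene {'fx': 371.96345376802685, 'fy': 371.96345376802685, 'cx': 323.44037671576393, 'cy': 206.52077998256408, 'D': array([0.00954876, 0.        , 0.        , 0.        , 0.        ]), 'rvec': array([ 1.96485013,  0.63940984, -0.36801715]), 'tvec': array([-501.58944861,  -42.49413367, 1076.81587229])}
top {'fx': 427.4263582772207, 'fy': 427.4263582772207, 'cx': 321.64953396277565, 'cy': 196.03568359130932, 'D': array([-0.07556309,  0.        ,  0.        ,  0.        ,  0.        ]), 'rvec': array([ 2.19307682, -2.21763631,  0.08987216]), 'tvec': array([ 91.68875934, 537.02529267, 890.90514549])}
wrist {'fx': 307.0300979436971, 'fy': 307.0300979436971, 'cx': 323.71082166415664, 'cy': 206.82917090229552, 'D': array([-0.05860754,  0.        ,  0.        ,  0.        ,  0.        ]), 'rvec': array([-2.38518549,  1.64563137,  0.23798373]), 'tvec': array([-624.71452615,  -32.26936198,  391.58588228])}
```

View pics/scene0.png

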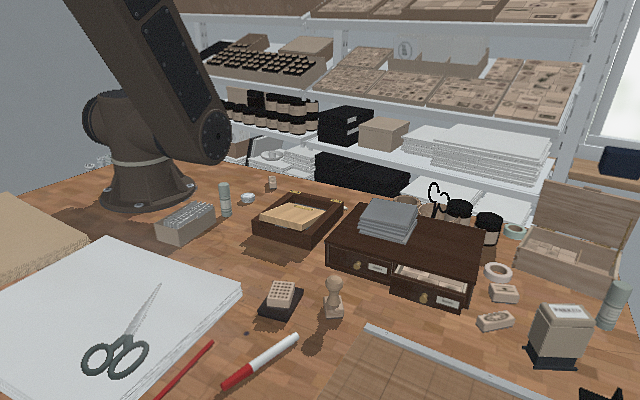

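View pics/top0.png

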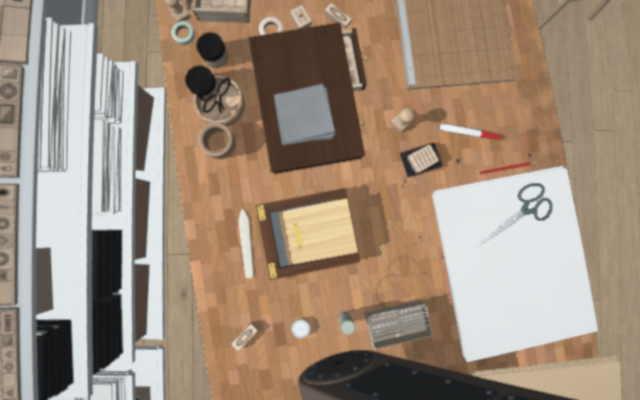

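View pics/wrist0.png

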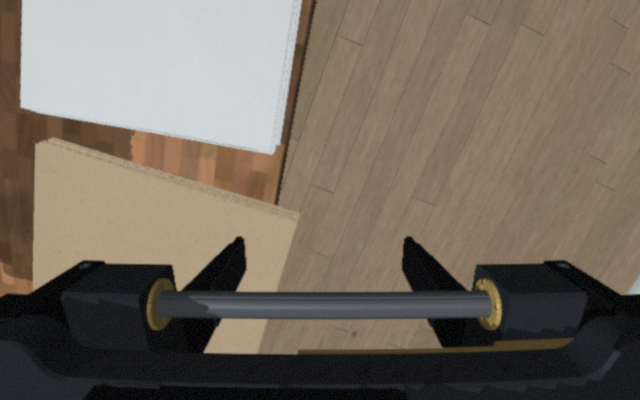

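The scene and top views show the frame at top px (310,233). Its lip side is on the left, with brass plates at (262,213) and (271,270), and the raised panel end is on the right near (355,230). The drawer chest stands close above it in the picture. Next I'll measure these.

```bash
cat > h.py <<'E'
from cell import env
import cv2, numpy as np
from scipy.spatial.transform import Rotation as Ro
def ray(d,px):
    K=np.array([[d["fx"],0,d["cx"]],[0,d["fy"],d["cy"]],[0,0,1]])
    u=cv2.undistortPoints(np.array(px,float).reshape(-1,1,2),K,d["D"]).reshape(-1,2)
    R=cv2.Rodrigues(d["rvec"])[0]; c=-R.T@d["tvec"]
    return c,np.c_[u,np.ones(len(u))]@R
def onz(d,px,z):
    c,r=ray(d,px); return c+r*((z-c[2])/r[:,2:3])
def proj(d,P):
    K=np.array([[d["fx"],0,d["cx"]],[0,d["fy"],d["cy"]],[0,0,1]])
    return cv2.projectPoints(np.array(P,float).reshape(-1,1,3),d["rvec"],d["tvec"],K,d["D"])[0].reshape(-1,2)
def save(d,name,x0,y0,x1,y1,s):
    im=cv2.resize(d["img"][y0:y1,x0:x1,::-1],None,fx=s,fy=s,interpolation=cv2.INTER_CUBIC); cv2.imwrite("pics/"+name,im)
E
python3 - <<'E'
from h import *
d=env.read_camera("top"); save(d,"top1.png",235,170,385,290,5)
e=env.read_camera("scene"); save(e,"scene1.png",240,175,360,255,6)
print(onz(d,[[262,213],[271,270],[355,230]],40))
E
```

```text
[[503.04962    208.93339053  40.        ]
 [386.77256193 191.34563538  40.        ]
 [466.02681208  18.73853703  40.        ]]
```

View pics/top1.png

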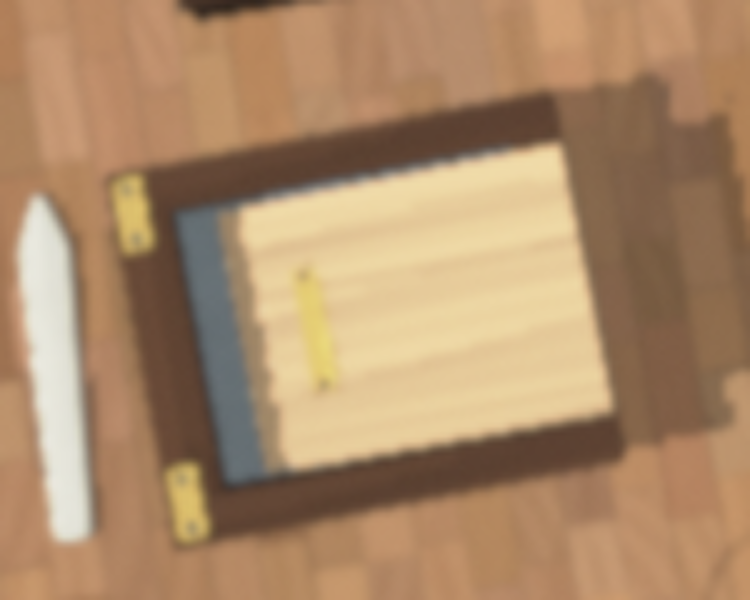

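View pics/scene1.png

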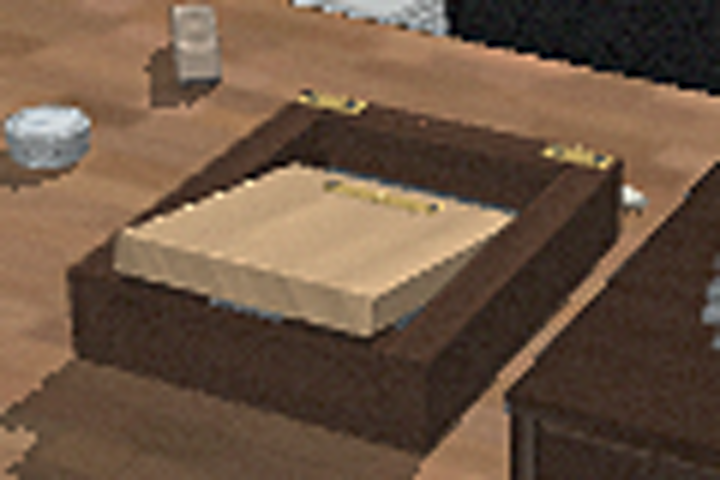

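```bash
cat >> h.py <<'E'
def frame_from(P): # TL(-? ) corners order: (+x,+y),(+x,-y),(-x,-y),(-x,+y) world xy
    M=np.array([[78,93],[78,-96],[-78,-96],[-78,93]],float)
    mc,pc=M.mean(0),P.mean(0); H=(M-mc).T@(P-pc); a=np.arctan2(H[0,1]-H[1,0],H[0,0]+H[1,1])
    R=np.array([[np.cos(a),-np.sin(a)],[np.sin(a),np.cos(a)]]); return a,pc-R@mc,R
E
python3 - <<'E'
from h import *
d=env.read_camera("top")
c=lambda L: np.array(L)/5.+[235,170]-0.4
P=onz(d,c([[110,177],[553,93],[622,455],[178,543]]),40)[:,:2]
a,o,R=frame_from(P); print(np.degrees(a),o,"res",(P-o)@R)
print("sizes",np.linalg.norm(P-np.roll(P,1,0),axis=1))
f=lambda px,z:(onz(d,c(px),z)[:,:2]-o)@R
print("open at floor/rail corners", f([[178,212],[225,487]],40))
print("step top near tongue",f([[241,210],[285,470]],28))
print("tongue tip",f([[218,210],[262,478]],18))
for z in(54,57,60,64): print("end",z,f([[563,145],[613,412]],z))
# chest near edge, top of table ref
print("chest",onz(d,[[272,171],[362,157],[250,38]],90), "tape",onz(d,[[301,328]],50),onz(d,[[347,321]],50))
e=env.read_camera("scene")
cs=lambda L: np.array(L)/6.+[240,175]-0.4
g=lambda px,z:(onz(e,cs(px),z)[:,:2]-o)@R
print("scene corners",g([[430,362],[70,270]],40)," end upper",g([[118,238],[372,293]],58),"lower",g([[115,272],[375,335]],43))
save(e,"scene2.png",220,150,500,310,2.8)
E
```

```text
10.185051127328034 [461.05778414 117.00653962] res [[ 75.7689894   90.9478313 ]
 [ 75.69473289 -94.24172919]
 [-75.45215051 -93.68933992]
 [-76.01157178  90.98323781]]
sizes [151.7805653  185.18957538 151.1478928  184.67342504]
open at floor/rail corners [[ 56.45476207  66.1958512 ]
 [-57.28583786  67.98206202]]
step top near tongue [[ 52.80573037  41.44378144]
 [-56.21406411  43.45603821]]
tongue tip [[ 54.93049415  51.52964031]
 [-58.58064406  54.13590042]]
end 54 [[ 53.39230022 -92.8788085 ]
 [-56.19611505 -92.1256467 ]]
end 57 [[ 53.29272908 -92.59919624]
 [-55.91471648 -91.84865271]]
end 60 [[ 53.19315793 -92.31958398]
 [-55.63331791 -91.57165872]]
end 64 [[ 53.0603964  -91.94676764]
 [-55.25811981 -91.2023334 ]]
chest [[583.45296353 183.52516617  90.        ]
 [609.39831402   7.83853687  90.        ]
 [851.30937206 227.04712897  90.        ]] tape [[270.78721775 131.30242907  50.        ]] [[283.17112215  38.51058846  50.        ]]
scene corners [[ 78.50179503 -92.7935558 ]
 [-75.77195933 -95.19910242]]  end upper [[-54.25302514 -92.48522713]
 [ 51.26941382 -85.82653273]] lower [[-56.33586678 -93.07650601]
 [ 54.29917772 -89.48159123]]
```

The frame origin is at about (461, 117), yaw 10.2°. Measured sizes come out about 2% small, which fits the calibration error. The tongue is at frame y≈53 and the raised end at about −92, with a slope near 12°, so these agree with the given sizes. I'll push with two spread fingers, with the jaw axis along frame x, and start by swinging over at height.

```bash
python3 -m pendant '[{"x":0.5,"y":-0.5,"rz":-0.5,"jaw":0.5},{"x":1,"y":-1,"rz":-1,"jaw":0.5},{"x":1,"y":-1,"rz":-1,"jaw":0.5},{"x":1,"y":-1,"rz":-1,"jaw":0.5},{"x":1,"y":-1,"rz":-1,"jaw":0.5},{"x":1,"y":-1,"rz":-1,"jaw":0.5}]'
```

```text
invalid input
```

View pics/scene2.png

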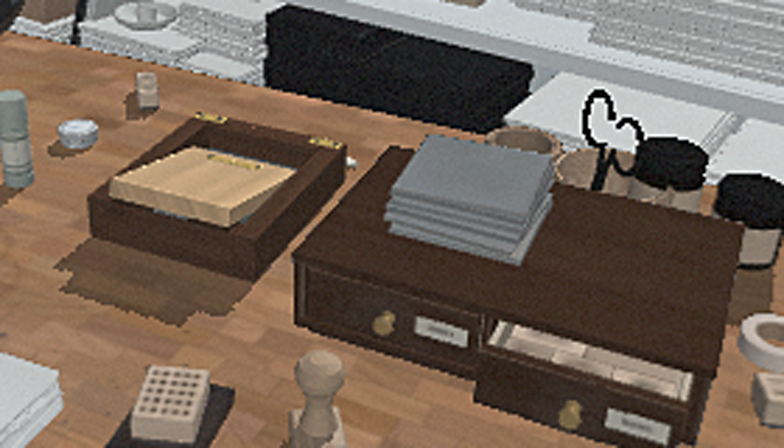

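Scene2 shows the chest standing clear beyond the frame's +x side. The call was refused, possibly because rows need every key.

```bash
python3 -m pendant '[{"x":0.5,"y":-0.5,"z":0,"rx":0,"ry":0,"rz":-0.5,"jaw":0.5},{"x":1,"y":-1,"z":0,"rx":0,"ry":0,"rz":-1,"jaw":0.5},{"x":1,"y":-1,"z":0,"rx":0,"ry":0,"rz":-1,"jaw":0.5},{"x":1,"y":-1,"z":0,"rx":0,"ry":0,"rz":-1,"jaw":0.5},{"x":1,"y":-1,"z":0,"rx":0,"ry":0,"rz":-1,"jaw":0.5},{"x":1,"y":-1,"z":0,"rx":0,"ry":0,"rz":-1,"jaw":0.5}]'
```

```text
t: 1.1
eef_pos: [308.7, -391.6, 404.8]
tcp_rot: [3.141, 0.0, 1.146]
ft_force: [-0.1, -0.8, -0.5]
opening: 0.506
```

```bash
python3 -m pendant '[{"x":0.5,"y":0.2,"z":0,"rx":0,"ry":0,"rz":-0.3,"jaw":0.5},{"x":1,"y":0.4,"z":0,"rx":0,"ry":0,"rz":-0.768,"jaw":0.5},{"x":1,"y":0.4,"z":0,"rx":0,"ry":0,"rz":-0.768,"jaw":0.5},{"x":1,"y":0.4,"z":0,"rx":0,"ry":0,"rz":-0.768,"jaw":0.5},{"x":1,"y":0.4,"z":0,"rx":0,"ry":0,"rz":-0.768,"jaw":0.5}]'
```

```text
t: 1.72
eef_pos: [425.2, -279.5, 404.4]
tcp_rot: [-3.141, -0.0, 1.748]
ft_force: [0.3, 0.4, 0.8]
opening: 0.498
```

```bash
python3 -m pendant '[{"x":0.4,"y":0.3,"z":0,"rx":0,"ry":0,"rz":0,"jaw":0.5},{"x":0.8,"y":0.6,"z":0,"rx":0,"ry":0,"rz":0,"jaw":0.5},{"x":0.9,"y":0.69,"z":0,"rx":0,"ry":0,"rz":0,"jaw":0.5},{"x":0.9,"y":0.69,"z":0,"rx":0,"ry":0,"rz":0,"jaw":0.5}]' && python3 -m pendant '[{"x":0.4,"y":0,"z":0.2,"rx":0,"ry":0,"rz":0,"jaw":0.5},{"x":0.7,"y":0,"z":0.5,"rx":0,"ry":0,"rz":0,"jaw":0.5},{"x":0.85,"y":0,"z":0.7,"rx":0,"ry":0,"rz":0,"jaw":0.5},{"x":0.85,"y":0,"z":0.7,"rx":0,"ry":0,"rz":0,"jaw":0.5},{"x":0.85,"y":0,"z":0.7,"rx":0,"ry":0,"rz":0,"jaw":0.5}]'
python3 - <<'E'
from h import *
d=env.read_camera("wrist"); cv2.imwrite("pics/wrist1.png",d["img"][:,:,::-1]);R=cv2.Rodrigues(d["rvec"])[0];print(-R.T@d["tvec"])
E
```

```text
t: 2.22
eef_pos: [503.5, -126.2, 404.6]
tcp_rot: [3.141, -0.0, 1.751]
ft_force: [-0.2, 0.0, 0.1]
opening: 0.504
t: 2.85
eef_pos: [480.4, -3.3, 300.5]
tcp_rot: [3.141, 0.001, 1.749]
ft_force: [-0.2, -0.1, 0.0]
opening: 0.498
[466.22100791  74.58191205 280.28654758]
```

View pics/wrist1.png

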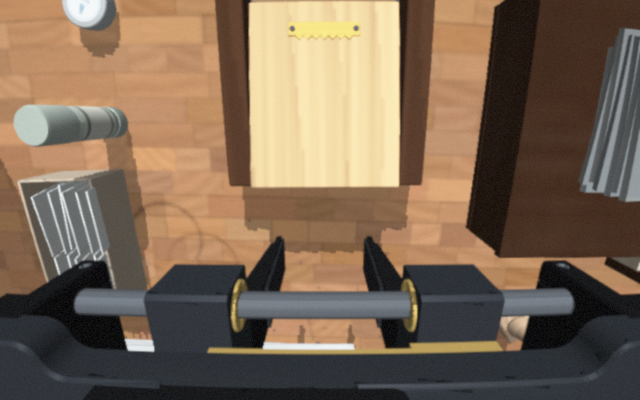

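The wrist view shows the frame's −y end: rail corners at (229,185) and (423,185), and the panel end at (250,187) to (400,187). The fingertips are short of it, centred in x.

```bash
python3 - <<'E'
from h import *
d=env.read_camera("wrist")
o=np.array([461.06,117.0]);a=np.radians(10.185);R=np.array([[np.cos(a),-np.sin(a)],[np.sin(a),np.cos(a)]])
P=onz(d,[[229,185],[423,185]],40)[:,:2];print("corners",P,(P-o)@R,np.linalg.norm(P[1]-P[0]),"yaw",np.degrees(np.arctan2(*(P[1]-P[0])[::-1])))
P=onz(d,[[250,187],[400,187]],59.5)[:,:2];print("end",(P-o)@R)
P=onz(d,[[290,30],[360,30]],30)[:,:2];print("hanger",(P-o)@R)
E
```

```text
corners [[400.78763222   9.62030244]
 [554.43345446  37.27061505]] [[-78.31022945 -95.02981495]
 [ 77.80375576 -94.98395871]] 156.11399194646182 yaw 10.201829812856634
end [[-56.62149392 -92.3291239 ]
 [ 54.23873582 -92.30095884]]
hanger [[-27.1538999   20.243679  ]
 [ 24.70054622  20.29559723]]
```

```bash
python3 -m pendant '[{"x":0,"y":0.007,"z":0.2,"rx":0,"ry":0,"rz":0,"jaw":0.5},{"x":0,"y":0.007,"z":0.437,"rx":0,"ry":0,"rz":0,"jaw":0.5},{"x":0,"y":0.007,"z":0.437,"rx":0,"ry":0,"rz":0,"jaw":0.5},{"x":0.06,"y":0.007,"z":0.437,"rx":0,"ry":0,"rz":0,"jaw":0.5},{"x":0.11,"y":0.007,"z":0.437,"rx":0,"ry":0,"rz":0,"jaw":0.5},{"x":0.13,"y":0.007,"z":0.437,"rx":0,"ry":0,"rz":0,"jaw":0.5},{"x":0.15,"y":0.007,"z":0.437,"rx":0,"ry":0,"rz":0,"jaw":0.5},{"x":0.17,"y":0.007,"z":0.437,"rx":0,"ry":0,"rz":0,"jaw":0.5},{"x":0.18,"y":0.007,"z":0.437,"rx":0,"ry":0,"rz":0,"jaw":0.5}]'
python3 - <<'E'
from h import *
print(env.state()["ft_force"])
d=env.read_camera("wrist"); cv2.imwrite("pics/wrist2.png",d["img"][:,:,::-1])
e=env.read_camera("scene"); save(e,"scene3.png",240,175,360,255,6)
E
```

```text
t: 4.08
eef_pos: [475.9, 25.1, 234.2]
tcp_rot: [3.142, 0.0, 1.751]
ft_force: [0.1, 0.2, -0.3]
opening: 0.499
[ 0.11970498  0.24512596 -0.31409128]
```

View pics/wrist2.png

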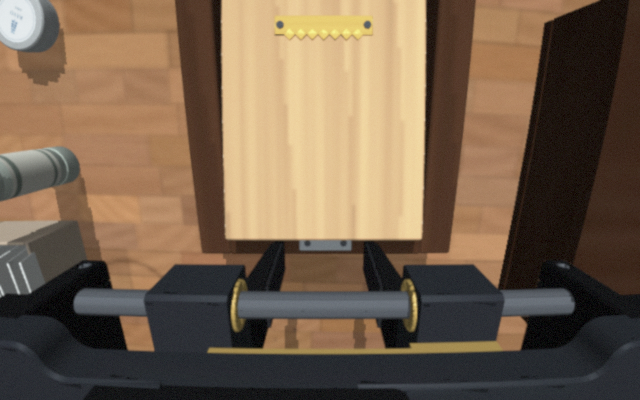

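View pics/scene3.png

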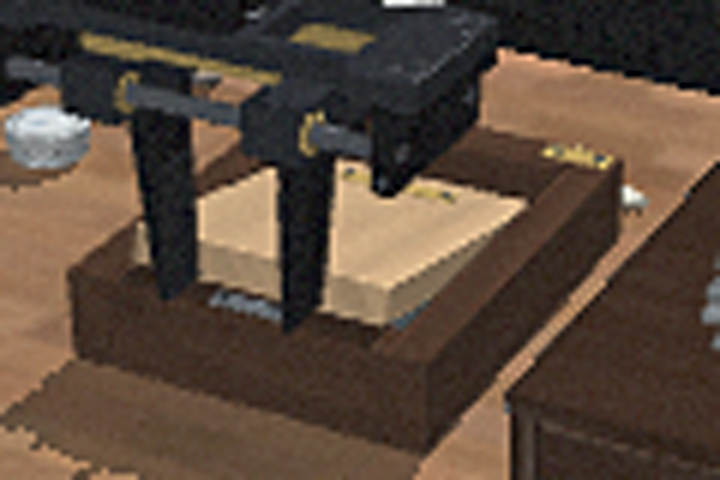

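The panel moved about 9 mm and the frame stayed put (rail corners unchanged in the scene crop). I'll keep pushing.

```bash
python3 -m pendant '[{"x":0.015,"y":0,"z":0,"rx":0,"ry":0,"rz":0,"jaw":0.5},{"x":0.03,"y":0,"z":0,"rx":0,"ry":0,"rz":0,"jaw":0.5},{"x":0.045,"y":0,"z":0,"rx":0,"ry":0,"rz":0,"jaw":0.5},{"x":0.055,"y":0,"z":0,"rx":0,"ry":0,"rz":0,"jaw":0.5},{"x":0.055,"y":0,"z":0,"rx":0,"ry":0,"rz":0,"jaw":0.5}]'
python3 - <<'E'
from h import *
d=env.read_camera("wrist"); cv2.imwrite("pics/wrist3.png",d["img"][:,:,::-1])
e=env.read_camera("scene"); save(e,"scene4.png",240,175,360,255,6)
t=env.read_camera("top"); save(t,"top4.png",235,170,385,290,4)
E
```

```text
t: 4.8
eef_pos: [474.4, 33.2, 234.2]
tcp_rot: [-3.142, 0.0, 1.752]
ft_force: [-0.8, 0.5, -0.0]
opening: 0.502
```

View pics/wrist3.png

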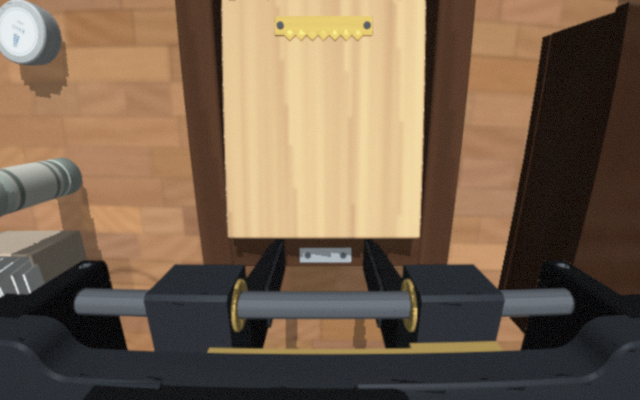

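View pics/scene4.png

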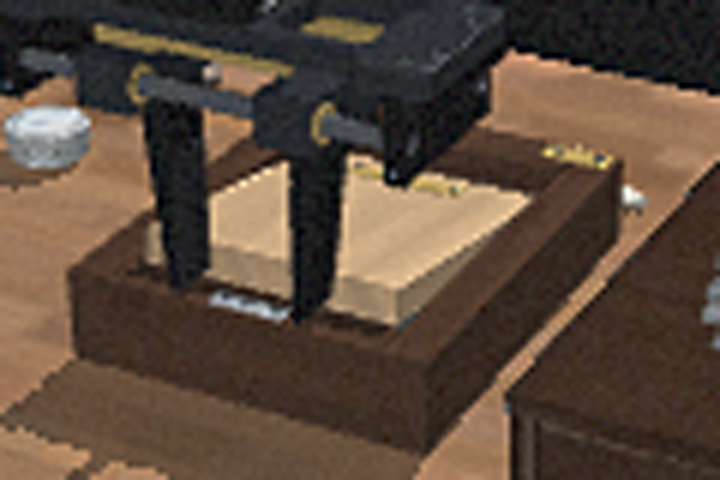

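View pics/top4.png

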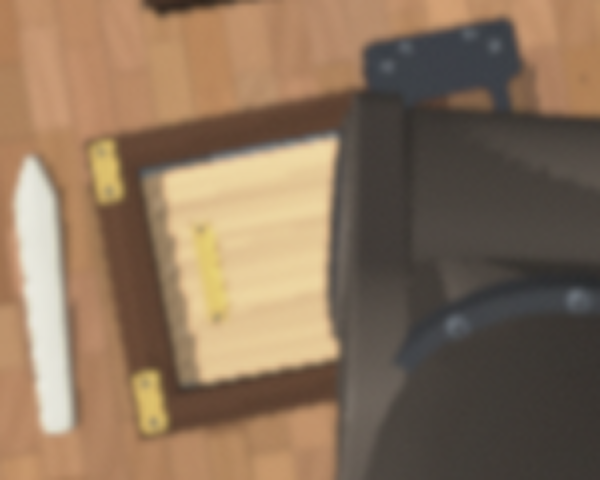

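In the top view the grey floor strip is gone and only about 9 mm of the 14 mm tongue shows, so the tongue is roughly 4–5 mm under the lip and the frame hasn't moved. I'll push the last few mm gently.

```bash
python3 -m pendant '[{"x":0.01,"y":0,"z":0,"rx":0,"ry":0,"rz":0,"jaw":0.5},{"x":0.02,"y":0,"z":0,"rx":0,"ry":0,"rz":0,"jaw":0.5},{"x":0.026,"y":0,"z":0,"rx":0,"ry":0,"rz":0,"jaw":0.5}]'
python3 - <<'E'
from h import *
t=env.read_camera("top"); save(t,"top5.png",235,170,385,290,4)
d=env.read_camera("wrist"); save(d,"wrist4.png",150,0,500,350,1.6)
E
```

```text
t: 5.32
eef_pos: [473.9, 36.7, 234.2]
tcp_rot: [3.141, 0.001, 1.752]
ft_force: [0.6, -5.7, -1.3]
opening: 0.5
```

View pics/top5.png

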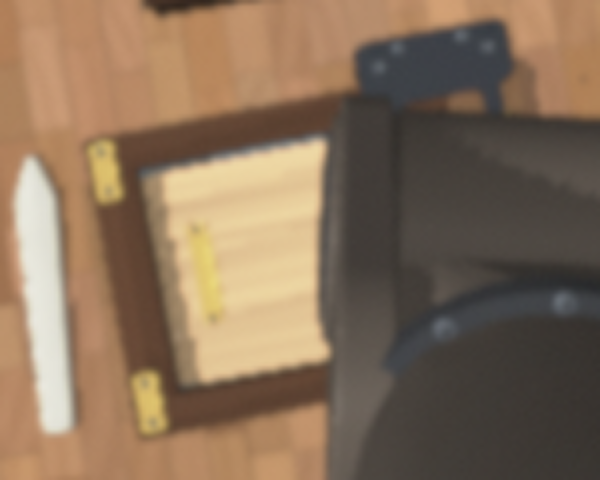

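View pics/wrist4.png

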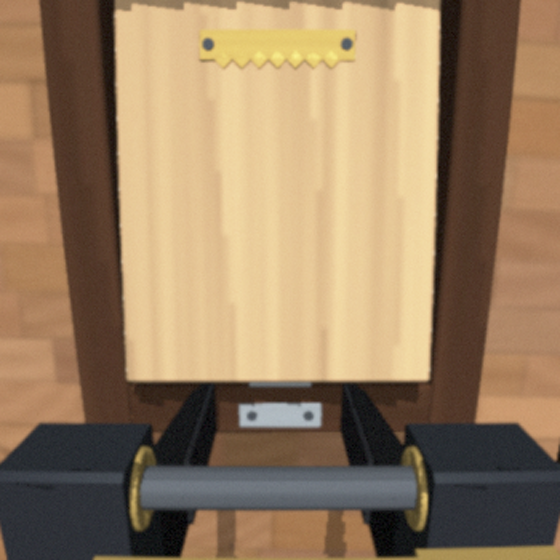

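Contact force is now 5.7 N. The tongue is nearly in, and I'll check its depth from the visible step edge.

```bash
python3 - <<'E'
from h import *
d=env.read_camera("wrist")
o=np.array([460.6,118.0]);a=np.radians(10.2);R=np.array([[np.cos(a),-np.sin(a)],[np.sin(a),np.cos(a)]])
f=lambda d,p,z:np.round((onz(d,p,z)[:,:2]-o)@R,1)
w=lambda L:np.array(L)/1.6+[150,0]
print("wrist step",f(d,w([[116,3],[438,8]]),30.)," hanger line", f(d,w([[200,30],[355,30]]),34),"end upper",f(d,w([[126,381],[431,381]]),51),"rail inner corner",f(d,w([[85,430],[475,430]]),40))
t=env.read_camera("top"); c=lambda L:np.array(L)/4.+[235,170]-.4
print("top lip edge",f(t,c([[141,175],[180,387]]),40),"step",f(t,c([[163,172],[198,384]]),30),"plates",f(t,c([[90,145],[138,372]]),40))
print(env.state()["ft_force"])
save(d,"wrist5.png",200,0,450,60,3)
E
```

```text
wrist step [[-56.4  57.6]
 [ 52.   56.3]]  hanger line [[-27.6  47.6]
 [ 23.6  47.7]] end upper [[-56.1 -69.9]
 [ 53.4 -69.6]] rail inner corner [[-78.1 -95.5]
 [ 76.8 -95.1]]
top lip edge [[ 54.2  66.3]
 [-55.7  66.7]] step [[ 53.9  55.8]
 [-56.9  58.2]] plates [[ 74.2  89.2]
 [-44.2  86.3]]
[ 1.32206751 -5.00614802 -0.20034709]
```

View pics/wrist5.png

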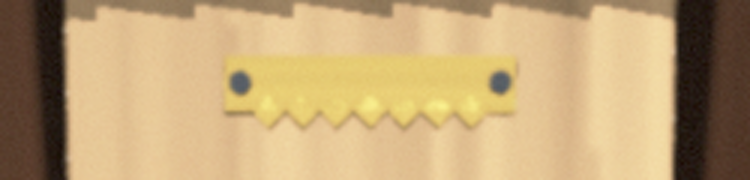

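The pale/brown boundary turns out to be the lip's shadow edge: it shifts relative to the hanger, so it isn't a reliable mark. The finger position and the end edge both put the tongue at about y 74.4–75.4, and the reaction jumped from under 1 N to about 5 N with the frame still. That means it's against the groove's end wall. Next I back off, rise and move over the end, straddling the catch.

```bash
python3 -m pendant '[{"x":-0.02,"y":0.004,"z":0,"rx":0,"ry":0,"rz":0,"jaw":0.5},{"x":-0.03,"y":0.004,"z":-0.1,"rx":0,"ry":0,"rz":0,"jaw":0.5},{"x":-0.03,"y":0.004,"z":-0.2,"rx":0,"ry":0,"rz":0,"jaw":0.5},{"x":0.1,"y":0.004,"z":-0.2,"rx":0,"ry":0,"rz":0,"jaw":0.5},{"x":0.175,"y":0.004,"z":-0.2,"rx":0,"ry":0,"rz":0,"jaw":0.5},{"x":0.175,"y":0.004,"z":-0.2,"rx":0,"ry":0,"rz":0,"jaw":0.5}]'
python3 - <<'E'
from h import *
t=env.read_camera("top"); save(t,"top6.png",235,170,385,290,4)
e=env.read_camera("scene"); save(e,"scene6.png",240,175,360,255,6)
d=env.read_camera("wrist"); cv2.imwrite("pics/wrist6.png",d["img"][:,:,::-1])
o=np.array([460.6,118.0]);a=np.radians(10.2);R=np.array([[np.cos(a),-np.sin(a)],[np.sin(a),np.cos(a)]])
print((env.state()["eef_pos"][:2]-o)@R)
E
```

```text
t: 6.28
eef_pos: [469.5, 63.3, 264.0]
tcp_rot: [-3.141, -0.0, 1.753]
ft_force: [-0.2, 0.8, 0.1]
opening: 0.498
[ -0.8439383  -56.16002955]
```

View pics/top6.png

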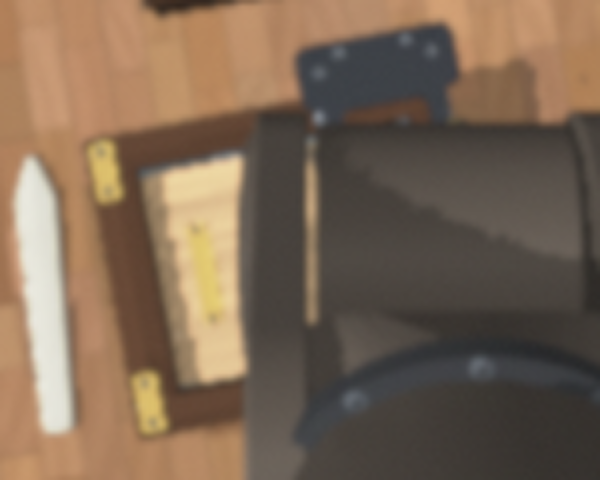

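View pics/scene6.png

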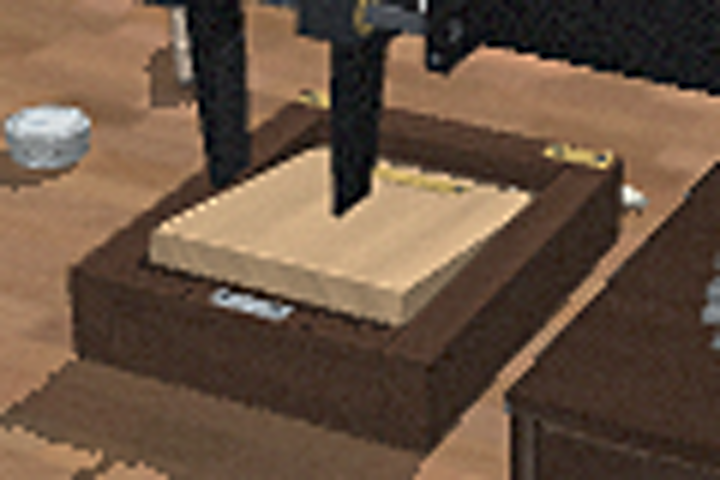

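View pics/wrist6.png

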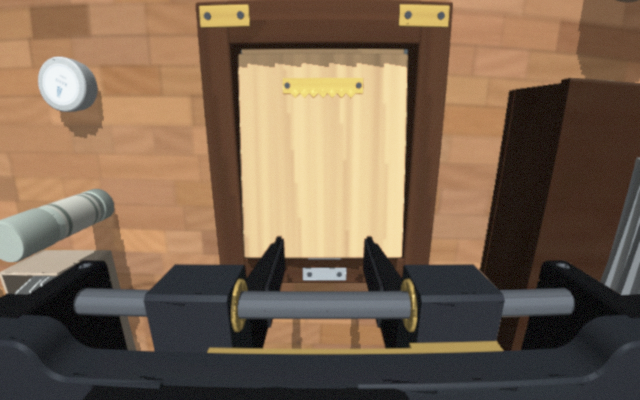

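```bash
python3 - <<'E'
from h import *
d=env.read_camera("wrist"); save(d,"wrist7.png",225,35,425,110,4)
o=np.array([460.6,118.0]);a=np.radians(10.2);R=np.array([[np.cos(a),-np.sin(a)],[np.sin(a),np.cos(a)]])
f=lambda d,p,z:np.round((onz(d,p,z)[:,:2]-o)@R,1)
print("lip",f(d,[[230,44],[415,44]],40),"step",f(d,[[240,50],[406,50]],30),"outer",f(d,[[196,4],[452,4]],40))
E
```

```text
lip [[-58.8  66.9]
 [ 54.2  67.1]] step [[-55.3  65.3]
 [ 51.4  65.5]] outer [[-78.1  89.8]
 [ 75.3  90.1]]
```

View pics/wrist7.png

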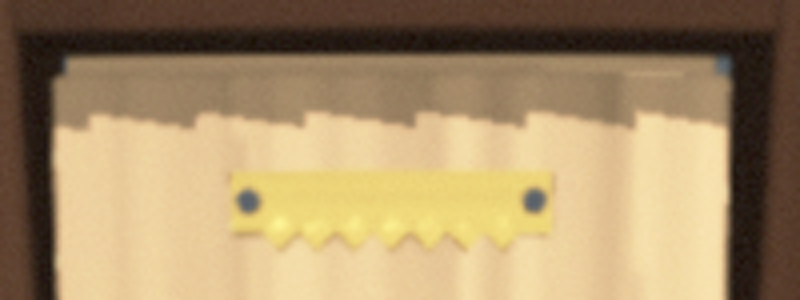

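In the wrist view the true step edge is at row ≈53, giving y≈63 and a tongue tip at about 74–75, fully under the lip. The frame outline hasn't changed. Now I press.

```bash
python3 -m pendant '[{"x":0,"y":0,"z":0.1,"rx":0,"ry":0,"rz":0,"jaw":0.5},{"x":0,"y":0,"z":0.16,"rx":0,"ry":0,"rz":0,"jaw":0.5},{"x":0,"y":0,"z":0.18,"rx":0,"ry":0,"rz":0,"jaw":0.5},{"x":0,"y":0,"z":0.2,"rx":0,"ry":0,"rz":0,"jaw":0.5},{"x":0,"y":0,"z":0.22,"rx":0,"ry":0,"rz":0,"jaw":0.5}]'
```

```text
t: 7.1
eef_pos: [469.7, 62.6, 231.1]
tcp_rot: [3.141, 0.0, 1.751]
ft_force: [0.2, -0.9, 1.7]
opening: 0.497
```

```bash
python3 -m pendant '[{"x":0,"y":0,"z":0.015,"rx":0,"ry":0,"rz":0,"jaw":0.5},{"x":0,"y":0,"z":0.03,"rx":0,"ry":0,"rz":0,"jaw":0.5},{"x":0,"y":0,"z":0.045,"rx":0,"ry":0,"rz":0,"jaw":0.5}]'; python3 -m pendant '[{"x":0,"y":0,"z":0.015,"rx":0,"ry":0,"rz":0,"jaw":0.5},{"x":0,"y":0,"z":0.03,"rx":0,"ry":0,"rz":0,"jaw":0.5}]';python3 -m pendant '[{"x":0,"y":0,"z":0.01,"rx":0,"ry":0,"rz":0,"jaw":0.5},{"x":0,"y":0,"z":0.01,"rx":0,"ry":0,"rz":0,"jaw":0.5}]'
```

```text
t: 7.48
eef_pos: [469.7, 62.8, 224.3]
tcp_rot: [3.141, 0.0, 1.751]
ft_force: [0.5, -1.1, 1.9]
opening: 0.501
t: 7.72
eef_pos: [469.6, 62.8, 219.8]
tcp_rot: [3.142, 0.0, 1.751]
ft_force: [0.5, -2.1, 2.0]
opening: 0.502
t: 7.98
eef_pos: [469.5, 62.9, 218.4]
tcp_rot: [-3.141, -0.0, 1.751]
ft_force: [-0.8, -0.4, 3.7]
opening: 0.501
```

```bash
python3 -m pendant '[{"x":0,"y":0,"z":0.008,"rx":0,"ry":0,"rz":0,"jaw":0.5},{"x":0,"y":0,"z":0.012,"rx":0,"ry":0,"rz":0,"jaw":0.5},{"x":0,"y":0,"z":0.012,"rx":0,"ry":0,"rz":0,"jaw":0.5}]'
python3 - <<'E'
from h import *
e=env.read_camera("scene"); save(e,"scene8.png",240,175,360,255,6)
d=env.read_camera("wrist"); save(d,"wrist8.png",180,0,480,300,2)
E
```

```text
t: 8.35
eef_pos: [469.3, 62.9, 218.2]
tcp_rot: [3.141, 0.0, 1.751]
ft_force: [-7.0, -0.7, 34.1]
opening: 0.5
```

View pics/scene8.png

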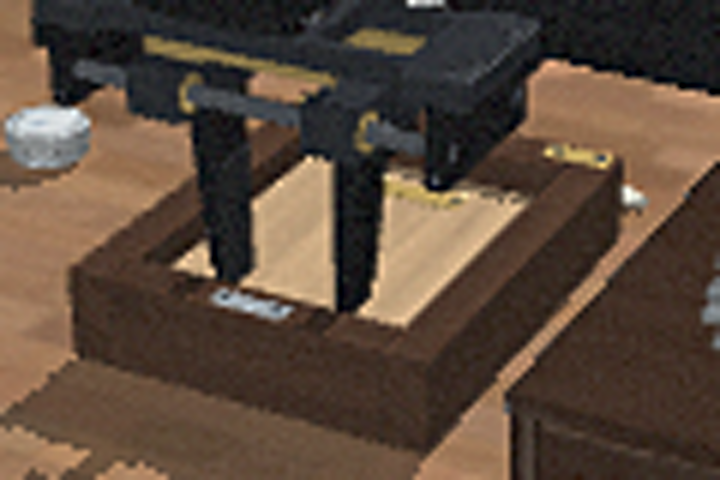

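View pics/wrist8.png

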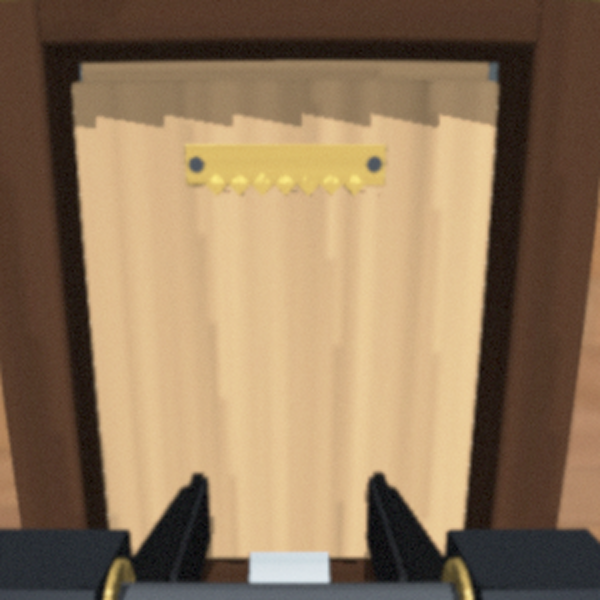

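The panel is bottomed: 34 N reaction with the tips at z≈28, and the panel is below the rails. I'll lift off and check the catch.

```bash
python3 -m pendant '[{"x":0,"y":0,"z":-0.05,"rx":0,"ry":0,"rz":0,"jaw":0.5},{"x":0,"y":0,"z":-0.3,"rx":0,"ry":0,"rz":0,"jaw":0.5},{"x":0,"y":0,"z":-0.6,"rx":0,"ry":0,"rz":0,"jaw":0.5},{"x":-0.3,"y":0,"z":-0.8,"rx":0,"ry":0,"rz":0,"jaw":0.5},{"x":-0.5,"y":0,"z":-0.8,"rx":0,"ry":0,"rz":0,"jaw":0.5},{"x":-0.5,"y":0,"z":-0.8,"rx":0,"ry":0,"rz":0,"jaw":0.5}]'
python3 - <<'E'
from h import *
e=env.read_camera("scene"); save(e,"scene9.png",240,175,360,255,6)
d=env.read_camera("wrist"); save(d,"wrist9.png",180,0,480,240,2.5)
E
```

```text
t: 9.2
eef_pos: [483.2, -12.3, 336.8]
tcp_rot: [3.141, 0.0, 1.749]
ft_force: [-0.7, -0.3, -0.6]
opening: 0.499
```

View pics/scene9.png

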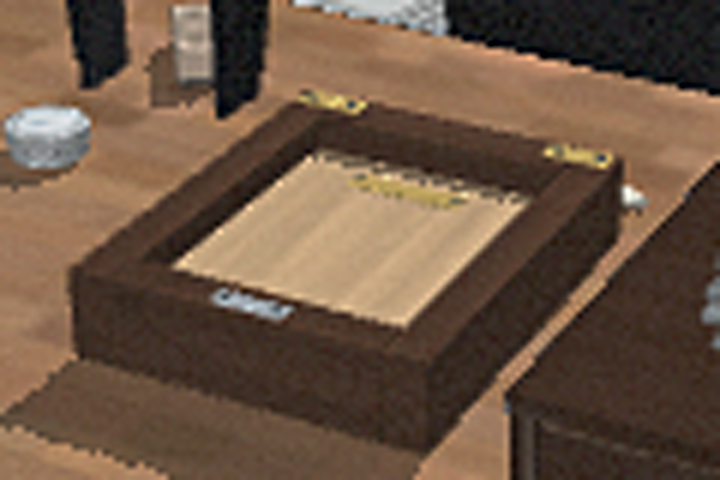

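View pics/wrist9.png

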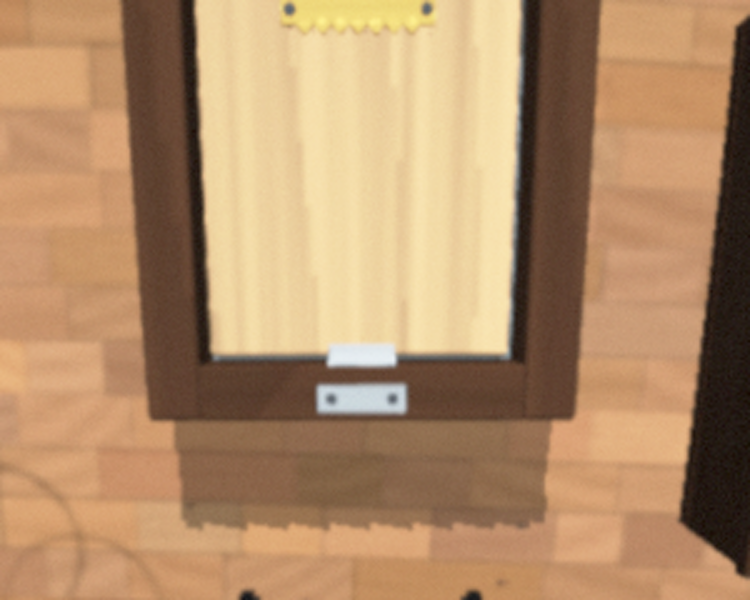

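The catch nose is visible over the panel's end (crop (362,355)) and the panel lies below the rail tops. One last check of the numbers and the bystanders.

```bash
python3 - <<'E'
from h import *
d=env.read_camera("wrist");w=lambda L:np.array(L)/2.5+[180,0]-.3
o=np.array([460.6,118.0]);a=np.radians(10.2);R=np.array([[np.cos(a),-np.sin(a)],[np.sin(a),np.cos(a)]])
f=lambda d,p,z:np.round((onz(d,p,z)[:,:2]-o)@R,1)
print("frame corners",f(d,w([[150,418],[575,418]]),40),"panel end",f(d,w([[212,356],[512,356]]),28),"nose root/tip",f(d,w([[362,366]]),40),f(d,w([[362,344]]),29))
t=env.read_camera("top"); cv2.imwrite("pics/top9.png",t["img"][:,:,::-1])
s=cv2.absdiff(cv2.imread("pics/top0.png"),cv2.imread("pics/top9.png")).max(2); print("folder,stamps diff",s[200:285,232:257].max(),s[100:180,385:445].max(),s[310,:].max())
E
```

```text
frame corners [[-77.9 -94.6]
 [ 76.4 -94.3]] panel end [[-56.5 -73.4]
 [ 54.6 -73.2]] nose root/tip [[ -0.9 -76.1]] [[ -0.9 -69.1]]
folder,stamps diff 11 137 185
```

View pics/top9.png

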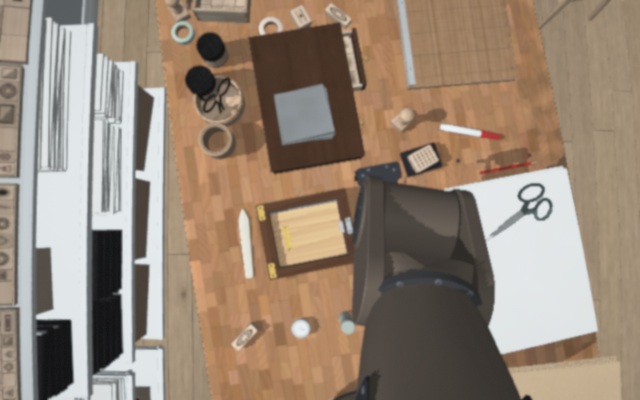

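The nose root is at −76 and its tip at −69, so it is fully out over the panel end (about −74). The frame is within about 1 mm of where it began. In the top view the folder, stamps and tape sit where they were. The 137 pixel difference in the stamp area comes from the gripper reaching into it.

```bash
python3 -c "
from cell import env
print(env.state()['t'],env.state()['ft_force']); print(env.job_done())"
```

```text
9.4 [ 1.25961452 -0.15943942  0.15203643]
the job is handed in; nothing more can be done
None
```

The back panel is seated: its tongue is under the lip and the spring catch has snapped out over its raised end. I handed the job in at 9.4 s, with the gripper clear of everything.

**What I did:**
- **Slide:** I pushed the panel's raised end with two spread fingertips until the tongue met the end of the groove, at about 5 N. The tongue was then at frame y of about 74–75 mm.
- **Press:** I pressed the end down on both sides of the catch until the panel bottomed. The peak reading was 34 N, with the fingertips at z ≈ 28 mm, the seated height.

**Last checks:**
- **Catch:** its nose tip measured y ≈ −69 mm, fully out, over the panel end at about −74 mm.
- **Frame:** its corners read within about 1 mm of where they started.
- **Things round the frame:** the bone folder, both stamps and the tape look unmoved in the top picture.

**What disagreed:**
- **Tongue depth:** one early reading came out about 6 mm short because I had taken the lip's shadow for the panel's step. Measuring the true step edge gave 74–75 mm.
- **Catch force:** I never saw the expected 6–12 N peak. The readings between moves stayed at or below 4 N until the panel bottomed, so I rely on the pictures for the snap.
- **Stamp area:** a before/after picture comparison flagged it, but only because the gripper was in view there.

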